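Set the part marker's code wheels to the code plates

ROBOT

A 6-joint arm with a two-finger parallel gripper is mounted at the origin on a cart in front of the work surface, level with it; the furniture and walls round the work are solid. World frame = base frame: x ahead of the robot, y to its left, z up, the work surface at z = 0. Lengths are in m, angles in degrees, forces in N, time in s.
With the tool pointing down it reaches from about 0.3 to 0.85 m from the base axis. Payload 4.2 kg.
Tool frame: the origin (TCP) lies at the very end of the fingers, on their centre line; the grasp point (between the pads) lies 19 mm behind it; z points along the fingers, y is the line along which they close (so a half turn about z gives the same grasp; the last joint's range is limited). The gripper opens to 91 mm and grips with 3 to 60 N. Pads are 32 mm wide; open, the fingers measure 118 mm over their backs; the gripper's body (76 mm by 178 mm) begins 60 mm behind the grasp point.
Start: joints at [-75.802, 18.312, 89.639, -0, 72.044, -1.146], TCP at [0.152, -0.555, 0.214] pointing down, gripper open.
Joint ranges: [-177.97, 177.97], [-48.28, 115.42], [12.27, 149.76], [-77.06, 257.06], [2.81, 150.46], [-146.56, 146.56]. Speed limits (degrees/s): [147.25, 147.25, 180, 180, 180, 180].

INTERFACE

Orientations are given as a 3x3 rotation matrix whose columns are the frame's x, y, z axes.
In Python, from rig import arm, grab_frame, calibration, masks_of gives the robot as it stands.
- The arm moves only by the tool send_rows, never from a script. Its argument "increments" is a list of rows, each an object of numbers: "tx", "ty", "tz": the shift along the world's x, y, z in m; "wx", "wy", "wz": the turn, a rotation vector about the world's x, y, z in rad; "claw": the closure in counts, from 0 (fully open) to 255 (shut). In form: [{"tx": .., "ty": .., "tz": .., "wx": .., "wy": .., "wz": .., "claw": ..}, ...]. A call has 1 to 5 rows; each row shifts and turns the commanded pose from where the row before left it; what a row does not reach is not made up. A row lasts 1/8 s, in which the tool goes at most 62.5 mm and 10.7 degrees, less where a joint would pass 70% of its speed; a pose out of reach is approached as far as the arm can. A call with a gripper value outside its range is refused whole. The fingers move at their own pace and stop on an object; the grip force is fixed at half the most. Time passes only in rows, so rows that do not move let the fingers close. It gives the time, the measured TCP pose, the force, the opening and the grip force at its end, in the units of the state.
- arm.read_state(): the state, without advancing time (a new reading comes with each control period).
- grab_frame(name): name is "side" or "top" or "wrist"; returns the picture (480x640x3 uint8, blue, green, red); there is no depth.
- calibration(name): a dict with "vfov" (degrees; the focal length in pixels is half the picture's height over the tangent of half this angle, whatever the lens; pixels are square), "cx", "cy" (the principal point, pixels), "world_from_camera" (4x4, takes a point from camera to world coordinates). Camera axes: x right, y up, looking along -z (the intrinsics and any distortion apply to the point x, -y, -z); pixel columns grow to the right and rows downward; lengths in m; the calibration is good to about 2 mm. A picture is of the moment at which its call begins: read the wrist's pose just before it. calibration takes no time and is no camera call; for the wrist camera it gives the pose at the moment of the call.
- arm.job_done(): hands the job in; it is judged then, once.
Trained networks look in the newest picture that a camera, given by its name, has taken for a name from the list of things; names that differ only in an ending like _2 or _b are one class to them, and where a whole thing is asked for, a point or a joint stands for the part that bears it (a point fixed in the world has none). Each returns a list of dicts, best first, with "confidence" (0 to 1); they miss things now and then, are a little off and sometimes report something else, mostly with a low value. They report only what shows in the picture. A call takes as long as a camera call.
- masks_of(target, camera): "pixels" (480x640 bool, what is visible of it) and "box" ([left, top, width, height] in pixels, round what is visible of it).
The state is a dict: "time": time; "joints": joint angles; "joint_vel": joint speeds; "tau": joint torques, N m; "tool_pos": TCP position; "ee_rot": TCP orientation; "force": force on the tool from outside, world axes, zero at the start; "torque": the same for the moment, N m; "grip_width": finger opening in m; "finger_force": force on a finger pad.
Only numpy, scipy, OpenCV 4.12 (cv2) and the standard library are available. Lean on these libraries where they do the work, as an engineer would, in place of code of your own. Each camera call takes 0.05 s, during which the arm holds its last target. There are 200 camera calls.

TASK

Set the part marker for the next batch: roll each code wheel that has a dotted plate in the seat in front of it until the flat lying uppermost and level shows the same number of dots as that plate. Leave the wheel behind the blank plate as it stands; do not disturb the things standing round the marker.

Things in the scene. Friction and masses are not known exactly. Their poses are not given: they have to be found in the camera images.
- marker: Part marker, fixed grey frame: base 170 (x) x 330 (y) x 10 mm, from 115 mm before to 55 mm behind the axle; end cheeks 85 mm high, inner faces 151 mm either side of the middle. A 12 mm steel axle along y, 60 mm up, carries three separate wheels 90 mm apart, nothing between them. Origin on the table below the axle's middle; x from the plate seats (robot's side) to the back, y left, z up
- axis_left (a point): centre of the left code wheel, on the axle, fixed to the marker (axes as the marker's). The wheel is an aluminium hexagonal prism 28 mm wide along the axle, 78 mm across flats (top 99 mm above the table), with flat end faces that can be pinched across the 28 mm; its six flats (45 mm long round the rim) carry 0, 1, 2, 3, 4, 5 dark dots in order
- wheel_left (a joint): turn of the left wheel, rad. 0: three-dot flat up and level; positive rolls the top away from the robot (marker's +x); two dots up at -1.0472, four dots at +1.0472. Friction 0.05 N m, no clicks, stays where left, wheels not coupled. Starts within 0.4 rad of 0
- rim_left (a point): centre of the three-dot flat of the left wheel, 39 mm from its axis; moves with the wheel
- seat_left (a point): middle of the plate seat on the base, 85 mm in front of the left wheel's axis, 10 mm above the table
- axis_middle (a point): centre of the middle code wheel, on the axle, fixed to the marker (axes as the marker's). The wheel is an aluminium hexagonal prism 28 mm wide along the axle, 78 mm across flats (top 99 mm above the table), with flat end faces that can be pinched across the 28 mm; its six flats (45 mm long round the rim) carry 0, 1, 2, 3, 4, 5 dark dots in order
- wheel_middle (a joint): turn of the middle wheel, rad. 0: three-dot flat up and level; positive rolls the top away from the robot (marker's +x); two dots up at -1.0472, four dots at +1.0472. Friction 0.05 N m, no clicks, stays where left, wheels not coupled. Starts within 0.4 rad of 0
- rim_middle (a point): centre of the three-dot flat of the middle wheel, 39 mm from its axis; moves with the wheel
- seat_middle (a point): middle of the plate seat on the base, 85 mm in front of the middle wheel's axis, 10 mm above the table
- axis_right (a point): centre of the right code wheel, on the axle, fixed to the marker (axes as the marker's). The wheel is an aluminium hexagonal prism 28 mm wide along the axle, 78 mm across flats (top 99 mm above the table), with flat end faces that can be pinched across the 28 mm; its six flats (45 mm long round the rim) carry 0, 1, 2, 3, 4, 5 dark dots in order
- wheel_right (a joint): turn of the right wheel, rad. 0: three-dot flat up and level; positive rolls the top away from the robot (marker's +x); two dots up at -1.0472, four dots at +1.0472. Friction 0.05 N m, no clicks, stays where left, wheels not coupled. Starts within 0.4 rad of 0
- rim_right (a point): centre of the three-dot flat of the right wheel, 39 mm from its axis; moves with the wheel
- seat_right (a point): middle of the plate seat on the base, 85 mm in front of the right wheel's axis, 10 mm above the table
- plate_two: aluminium code plate 43x47x8 mm, fixed in one of the three seats (which one varies), with two dark dots on top; origin at the centre of its underside
- plate_four: aluminium code plate 43x47x8 mm, fixed in one of the three seats (which one varies), with four dark dots on top; origin at the centre of its underside
- plate_blank: aluminium code plate 43x47x8 mm, fixed in one of the three seats (which one varies), with no dots: a blank; origin at the centre of its underside
- gauge: digital thickness gauge on its foot, 57x58x109 mm, beside the marker's left end; bystander, origin under its centre
- red_vial: capped vial with red cap, 39x36x60 mm, behind the marker; bystander, origin under its centre
- blue_vial: capped vial with blue cap, 36x36x60 mm, beside the marker's right end; bystander, origin under its centre
- pen: white board pen 14x152x12 mm, lying behind the marker; bystander, origin under its centre
- tube: white tube with blue cap 16x101x15 mm, lying in front of the marker; bystander, origin under its centre

How it is judged (in metres and radians):
At the end, for the whole second after the job is handed in: The wheel behind the two-dot plate shows its two-dot flat on top and the wheel behind the four-dot plate its four-dot flat, each level within 0.16 rad (9 degrees); the rim of the wheel behind the blank plate is within 6 mm of where it started; all wheels are at rest (((horizontal distance between plate_two and seat_left below 0.03 m and value of joint wheel_left between -1.2072 and -0.8872 rad) or (horizontal distance between plate_four and seat_left below 0.03 m and value of joint wheel_left between 0.8872 and 1.2072 rad) or (horizontal distance between plate_blank and seat_left below 0.03 m and distance of rim_left from where it was at the start of the episode below 0.006 m)) and ((horizontal distance between plate_two and seat_middle below 0.03 m and value of joint wheel_middle between -1.2072 and -0.8872 rad) or (horizontal distance between plate_four and seat_middle below 0.03 m and value of joint wheel_middle between 0.8872 and 1.2072 rad) or (horizontal distance between plate_blank and seat_middle below 0.03 m and distance of rim_middle from where it was at the start of the episode below 0.006 m)) and ((horizontal distance between plate_two and seat_right below 0.03 m and value of joint wheel_right between -1.2072 and -0.8872 rad) or (horizontal distance between plate_four and seat_right below 0.03 m and value of joint wheel_right between 0.8872 and 1.2072 rad) or (horizontal distance between plate_blank and seat_right below 0.03 m and distance of rim_right from where it was at the start of the episode below 0.006 m)) and velocity of joint wheel_left between -0.05 and 0.05 rad/s and velocity of joint wheel_middle between -0.05 and 0.05 rad/s and velocity of joint wheel_right between -0.05 and 0.05 rad/s); the robot touches nothing.
It fails at once if the wheel behind the blank plate is turned by more than 6 mm at its rim ((horizontal distance between plate_blank and seat_left below 0.03 m and distance of rim_left from where it was at the start of the episode above 0.006 m) or (horizontal distance between plate_blank and seat_middle below 0.03 m and distance of rim_middle from where it was at the start of the episode above 0.006 m) or (horizontal distance between plate_blank and seat_right below 0.03 m and distance of rim_right from where it was at the start of the episode above 0.006 m)).
It fails at once if a thing standing round the marker is pushed more than 20 mm or tipped over (distance of any of gauge, red_vial, blue_vial, pen, tube from where it was at the start of the episode above 0.02 m or angle between any of gauge, red_vial, blue_vial, pen, tube's own z axis and vertical above 0.5 rad).
It also fails if it takes over 64 s, if anything falls off the work surface, if the arm or the gripper's body presses on something with over 40 N, if the wrist force passes 120 N, or if a joint passes its speed limit or range.

## Working session

There is one attempt and no reset: what is moved stays moved. The work goes in short steps, Python scripts to look and compute and a tool call to move; the robot and the scene stay as the last step left them, time stands still between calls to the robot, and variables do not carry over. Pictures are saved under pics/ and viewed, at most 10 in all, crops included, and the job is handed in when it is done.

Besides the shell and the picture viewer there is one more tool, called after ">>>" by a JSON object that holds its "fn" and its "kwargs", one argument or row to a line. send_rows: Moves the arm, as the interface text tells. Its arguments: {"type":"object","properties":{"increments":{"type":"array","items":{"type":"object","properties":{"tx":{"type":"number"},"ty":{"type":"number"},"tz":{"type":"number"},"wx":{"type":"number"},"wy":{"type":"number"},"wz":{"type":"number"},"claw":{"type":"number"}}}}},"required":["increments"]}

```bash
mkdir -p pics; python3 - <<'E'
from rig import *
import cv2,numpy as np
for n in("top","side"):
    im=grab_frame(n);cv2.imwrite(f"pics/{n}0.png",im)
    c=calibration(n);print(n,c)
    for t in("marker","plate_two","plate_four","plate_blank","wheel_left"):
        for m in masks_of(t,n)[:3]:
            ys,xs=np.nonzero(m["pixels"]);print(t,round(m["confidence"],2),m["box"],xs.mean().round(1),ys.mean().round(1))
s=arm.read_state();print(s)
E
```

```text
top {'vfov': 54.885517395206676, 'cx': 312.22800110582324, 'cy': 241.92645802335934, 'world_from_camera': array([[-0.02395417,  0.99557415, -0.09087527,  0.49543247],
       [-0.99889488, -0.02751238, -0.0381062 ,  0.0202245 ],
       [-0.04043774,  0.08986204,  0.99513296,  0.93163619],
       [ 0.        ,  0.        ,  0.        ,  1.        ]])}
marker 0.84 [218.9, 207.1, 183.5, 123.3] 307.9 262.5
marker 0.35 [303.4, 282.9, 26.2, 25.7] 314.2 293.1
plate_two 0.61 [302.6, 282.2, 26.2, 25.2] 314.8 292.9
plate_two 0.51 [243.5, 236.0, 28.4, 47.7] 256.5 260.1
plate_two 0.32 [337.8, 219.9, 24.6, 45.7] 350.3 238.5
plate_four 0.85 [345.2, 273.3, 29.9, 21.6] 358.7 282.2
plate_blank 0.73 [336.5, 218.4, 27.8, 45.4] 349.7 238.5
plate_blank 0.58 [256.9, 292.8, 24.1, 22.3] 269.7 303.5
wheel_left 0.64 [246.0, 233.8, 26.8, 52.8] 256.8 260.7
wheel_left 0.53 [409.0, 209.8, 21.1, 22.3] 419.6 222.0
side {'vfov': 56.7356173847095, 'cx': 322.47829690768873, 'cy': 239.94953763148834, 'world_from_camera': array([[ 0.94040251,  0.24559609, -0.2352141 ,  0.34101729],
       [-0.33950801,  0.6385411 , -0.69
[... 785 characters left out ...]
4,
        7.20438309e+01, -1.14582808e+00]), 'joint_vel': array([-0.00334737, -0.01770014, -0.07074384, -0.15034449, -0.01901284,
       -0.06123518]), 'tau': array([ 2.01340981e-04, -4.12123275e+01, -2.32136947e+01,  7.30379345e-02,
        3.79296730e-02, -2.13144898e-05]), 'tool_pos': array([ 0.1521377 , -0.55453018,  0.21399638]), 'ee_rot': array([[ 9.64365994e-01,  2.64571784e-01,  3.62590435e-05],
       [ 2.64571787e-01, -9.64365985e-01, -1.26436439e-04],
       [ 1.51547391e-06,  1.31524122e-04, -9.99999991e-01]]), 'force': array([ 0.75876201,  0.09073004, -0.72526654]), 'torque': array([-0.02268304, -0.05029808, -0.02944708]), 'finger_force': 0.0, 'grip_width': 0.09117757133715741}
```

```bash
python3 - <<'E'
import cv2,numpy as np
a=cv2.imread("pics/top0.png")[170:350,190:450];b=cv2.imread("pics/side0.png")[160:350,220:400]
a=cv2.resize(a,None,fx=3,fy=3,interpolation=3);cv2.imwrite("pics/top0c.png",a)
b=cv2.resize(b,None,fx=3,fy=3,interpolation=3);cv2.imwrite("pics/side0c.png",b)
E
```

```text
(no output)
```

View pics/top0c.png

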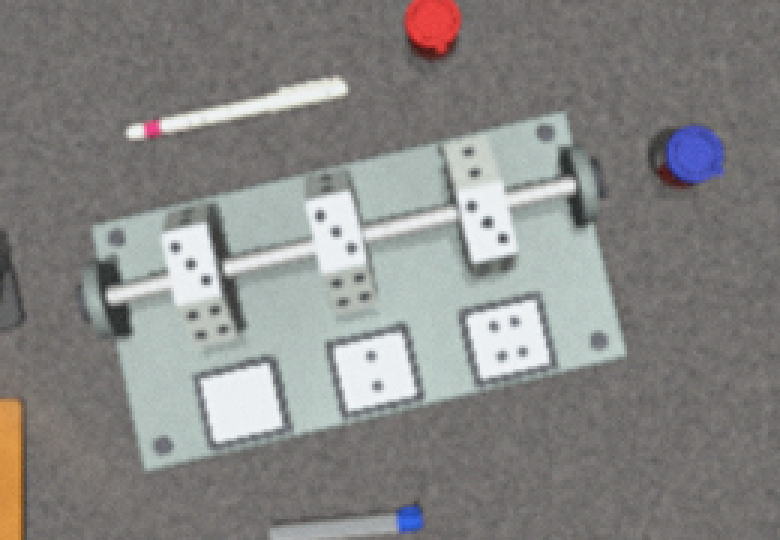

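View pics/side0c.png

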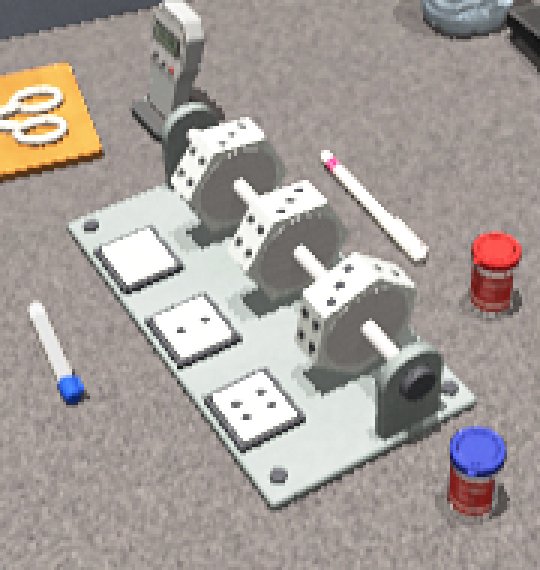

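The top view shows the blank plate at the left seat, two dots in the middle and four on the right, with all wheels near three dots up. The right wheel is tilted toward the robot. The four-dot faces are on the robot side and the two-dot faces at the back. Next I'll fit the marker pose from its base corners and the wheel angles from the dots.

```bash
cat > h.py <<'E'
import numpy as np
from rig import calibration
from scipy.optimize import least_squares
def proj(c,P):
    T=np.linalg.inv(c["world_from_camera"]);p=T[:3,:3]@P+T[:3,3];f=240/np.tan(np.radians(c["vfov"]/2))
    return np.array([c["cx"]+f*p[0]/-p[2],c["cy"]-f*p[1]/-p[2]])
def world(m,p):
    c,s=np.cos(m[2]),np.sin(m[2]);return np.array([m[0]+c*p[0]-s*p[1],m[1]+s*p[0]+c*p[1],p[2]])
def rim(m,y,th): return world(m,[.039*np.sin(th),y,.06+.039*np.cos(th)])
E
python3 - <<'E'
from h import *
t=lambda u,v:(u/3+190,v/3+170)
s=lambda u,v:(u/3+220,v/3+160)
C={"top":calibration("top"),"side":calibration("side")}
obs=[("top",t(145,470),(-.115,.165,.01)),("top",t(625,355),(-.115,-.165,.01)),("top",t(567,112),(.055,-.165,.01)),("top",t(93,225),(.055,.165,.01)),
("side",s(275,507),(-.115,-.165,.01)),("side",s(68,225),(-.115,.165,.01)),("side",s(475,407),(.055,-.165,.01)),
("top",t(242,402),(-.085,.09,.018)),("top",t(374,370),(-.085,0,.018)),("top",t(507,338),(-.085,-.09,.018))]
res=lambda m:np.concatenate([proj(C[n],world(m,p))-q for n,q,p in obs])
r=least_squares(res,[.48,.02,-.2]);m=r.x;print(m,np.degrees(m[2]));print(r.fun.reshape(-1,2).round(1))
for w,y,a,b in(("L",.09,t(190,263.5),s(239,129)),("M",0,t(336,232),s(294,198)),("R",-.09,t(487,222),s(336,280))):
    for n,q in(("top",a),("side",b)):
        k=least_squares(lambda v:proj(C[n],rim(m,y,v[0]))-q,[0]);print(w,n,k.x,k.fun.round(1))
    print(world(m,[0,y,.06]))
np.save("m.npy",m)
E
```

```text
[0.56029124 0.06931952 0.20504033] 11.747945488567785
[[-0.6  0.4]
 [ 1.9  0.9]
 [ 0.4 -1.1]
 [-1.1 -1. ]
 [-1.4  0.2]
 [-1.  -0.7]
 [ 1.2 -2.2]
 [-0.  -0.2]
 [ 0.4  0.1]
 [ 0.7  0.3]]
L top [0.09884825] [ 0.8 -0.2]
L side [0.28689811] [0.2 1.8]
[0.54196664 0.15743427 0.06      ]
M top [0.05487519] [ 0.6 -0.1]
M side [0.15590864] [0.3 0.9]
[0.56029124 0.06931952 0.06      ]
R top [-0.33355695] [ 0.6 -0.1]
R side [-0.3198746] [1.5 2.1]
[ 0.57861584 -0.01879523  0.06      ]
```

>>> {"fn": "send_rows", "kwargs": {
  "increments": [
    {"tx": 0.03,"ty": 0.047,"wz": -0.03,"claw": 92},
    {"tx": 0.03,"ty": 0.047,"wz": -0.033,"claw": 92},
    {"tx": 0.03,"ty": 0.047,"claw": 92},
    {"tx": 0.03,"ty": 0.047,"claw": 92},
    {"tx": 0.03,"ty": 0.047,"claw": 92}
  ]
}}

```text
$.increments[0]: bad value
```

>>> {"fn": "send_rows", "kwargs": {
  "increments": [
    {"tx": 0.03,"ty": 0.047,"claw": 92},
    {"tx": 0.03,"ty": 0.047,"claw": 92},
    {"tx": 0.03,"ty": 0.047,"claw": 92},
    {"tx": 0.03,"ty": 0.047,"claw": 92},
    {"tx": 0.03,"ty": 0.047,"claw": 92}
  ]
}}

```text
$.increments[0]: bad value
```

>>> {"fn": "send_rows", "kwargs": {
  "increments": [
    {"wx": 0.028,"wy": -0.135,"claw": 92},
    {"wx": 0.028,"wy": -0.135,"claw": 92},
    {"wx": 0.028,"wy": -0.135,"claw": 92},
    {"wx": 0.028,"wy": -0.135,"claw": 92},
    {"wx": 0.028,"wy": -0.135,"claw": 92}
  ]
}}

```text
$.increments[0]: bad value
```

>>> {"fn": "send_rows", "kwargs": {
  "increments": [
    {"tx": 0.03,"ty": 0.047,"tz": 0,"wx": 0,"wy": 0,"wz": -0.03,"claw": 92},
    {"tx": 0.03,"ty": 0.047,"tz": 0,"wx": 0,"wy": 0,"wz": -0.033,"claw": 92},
    {"tx": 0.03,"ty": 0.047,"tz": 0,"wx": 0,"wy": 0,"wz": 0,"claw": 92},
    {"tx": 0.03,"ty": 0.047,"tz": 0,"wx": 0,"wy": 0,"wz": 0,"claw": 92},
    {"tx": 0.03,"ty": 0.047,"tz": 0,"wx": 0,"wy": 0,"wz": 0,"claw": 92}
  ]
}}

```text
time: 1.23
tool_pos: [0.303, -0.3181, 0.2142]
ee_rot: [[0.979, 0.203, 0.001], [0.203, -0.979, -0.001], [0.001, 0.001, -1.0]]
force: [0.4, -0.8, -0.3]
grip_width: 0.0582
finger_force: 0.0
```

>>> {"fn": "send_rows", "kwargs": {
  "increments": [
    {"tx": 0.03,"ty": 0.047,"tz": 0,"wx": 0,"wy": 0,"wz": 0,"claw": 92},
    {"tx": 0.03,"ty": 0.047,"tz": 0,"wx": 0,"wy": 0,"wz": 0,"claw": 92},
    {"tx": 0.03,"ty": 0.047,"tz": 0,"wx": 0,"wy": 0,"wz": 0,"claw": 92},
    {"tx": 0.03,"ty": 0.047,"tz": 0,"wx": 0,"wy": 0,"wz": 0,"claw": 92},
    {"tx": 0.03,"ty": 0.047,"tz": 0,"wx": 0,"wy": 0,"wz": 0,"claw": 92}
  ]
}}

```text
time: 1.85
tool_pos: [0.453, -0.0829, 0.2143]
ee_rot: [[0.979, 0.204, 0.001], [0.204, -0.979, -0.001], [0.001, 0.001, -1.0]]
force: [0.2, -0.7, 0.3]
grip_width: 0.0583
finger_force: 0.0
```

>>> {"fn": "send_rows", "kwargs": {
  "increments": [
    {"tx": 0,"ty": 0,"tz": 0,"wx": 0.028,"wy": -0.135,"wz": 0,"claw": 92},
    {"tx": 0,"ty": 0,"tz": 0,"wx": 0.028,"wy": -0.135,"wz": 0,"claw": 92},
    {"tx": 0,"ty": 0,"tz": 0,"wx": 0.028,"wy": -0.135,"wz": 0,"claw": 92},
    {"tx": 0,"ty": 0,"tz": 0,"wx": 0.028,"wy": -0.135,"wz": 0,"claw": 92},
    {"tx": 0,"ty": 0,"tz": 0,"wx": 0.028,"wy": -0.135,"wz": 0,"claw": 92}
  ]
}}

```text
time: 2.48
tool_pos: [0.4517, -0.0825, 0.214]
ee_rot: [[0.771, 0.208, 0.602], [0.162, -0.978, 0.131], [0.616, -0.003, -0.787]]
force: [0.8, 0.6, -0.3]
grip_width: 0.0583
finger_force: 0.0
```

>>> {"fn": "send_rows", "kwargs": {
  "increments": [
    {"tx": 0.018,"ty": 0.0225,"tz": -0.02,"wx": 0,"wy": 0,"wz": 0,"claw": 92},
    {"tx": 0.018,"ty": 0.0225,"tz": -0.0215,"wx": 0,"wy": 0,"wz": 0,"claw": 92},
    {"tx": 0,"ty": 0,"tz": 0,"wx": 0,"wy": 0,"wz": 0,"claw": 92}
  ]
}}

```text
time: 2.85
tool_pos: [0.4878, -0.036, 0.1707]
ee_rot: [[0.775, 0.211, 0.596], [0.163, -0.977, 0.134], [0.611, -0.007, -0.792]]
force: [0.4, 0.2, -0.1]
grip_width: 0.0584
finger_force: 0.0
```

```bash
python3 - <<'E'
from h import *
from rig import *
import cv2
m=np.load("m.npy")
s=arm.read_state();print(s["tool_pos"],s["ee_rot"].round(3),s["joints"].round(1))
c=calibration("wrist");im=grab_frame("wrist")
# model overlay: wheel right hexagon, middle, base corners
for y,th in((-.09,-.333),(0,.08)):
    for e in(-.014,.014):
        pts=[proj(c,world(m,[.045*np.sin(th+k*np.pi/3+np.pi/6),y+e,.06+.045*np.cos(th+k*np.pi/3+np.pi/6)])) for k in range(6)]
        cv2.polylines(im,[np.int32(pts)],True,(0,0,255),1)
cv2.imwrite("pics/w1.png",im)
E
```

```text
[ 0.48783584 -0.03604812  0.17071993] [[ 0.775  0.211  0.596]
 [ 0.163 -0.977  0.134]
 [ 0.611 -0.007 -0.792]] [-17.9   0.3 131.3  52.   23.2  15.9]
```

View pics/w1.png

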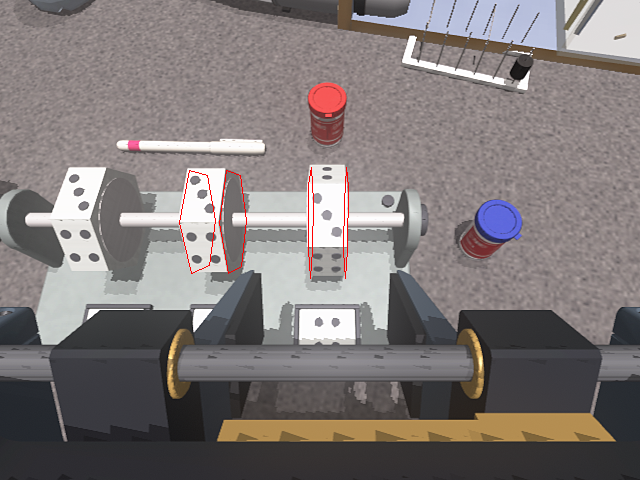

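The model outline fits the right wheel at px (328, 220), and the fingers, centred near column 325, straddle it. Moving in.

>>> {"fn": "send_rows", "kwargs": {
  "increments": [
    {"tx": 0.0163,"ty": 0.003,"tz": -0.0196,"wx": 0,"wy": 0,"wz": 0,"claw": 92},
    {"tx": 0.0163,"ty": 0.003,"tz": -0.0196,"wx": 0,"wy": 0,"wz": 0,"claw": 92},
    {"tx": 0.0163,"ty": 0.003,"tz": -0.0196,"wx": 0,"wy": 0,"wz": 0,"claw": 92},
    {"tx": 0.0163,"ty": 0.003,"tz": -0.0196,"wx": 0,"wy": 0,"wz": 0,"claw": 92},
    {"tx": 0.0163,"ty": 0.003,"tz": -0.0196,"wx": 0,"wy": 0,"wz": 0,"claw": 92}
  ]
}}

```text
time: 3.52
tool_pos: [0.5713, -0.0237, 0.075]
ee_rot: [[0.771, 0.207, 0.602], [0.161, -0.978, 0.13], [0.615, -0.003, -0.788]]
force: [-0.8, -0.2, 0.5]
grip_width: 0.058
finger_force: 0.0
```

>>> {"fn": "send_rows", "kwargs": {
  "increments": [
    {"tx": 0,"ty": 0,"tz": 0,"wx": 0,"wy": 0,"wz": 0,"claw": 150},
    {"tx": 0,"ty": 0,"tz": 0,"wx": 0,"wy": 0,"wz": 0,"claw": 165},
    {"tx": 0,"ty": 0,"tz": 0,"wx": 0,"wy": 0,"wz": 0,"claw": 180},
    {"tx": 0,"ty": 0,"tz": 0,"wx": 0,"wy": 0,"wz": 0,"claw": 200}
  ]
}}

```text
time: 4.03
tool_pos: [0.569, -0.019, 0.0753]
ee_rot: [[0.771, 0.215, 0.6], [0.163, -0.977, 0.14], [0.616, -0.01, -0.788]]
force: [-1.5, 11.6, 0.2]
grip_width: 0.0278
finger_force: 30.0
```

>>> {"fn": "send_rows", "kwargs": {
  "increments": [
    {"tx": 0.0021,"ty": 0.0008,"tz": 0.0012,"wx": -0.0281,"wy": 0.1351,"wz": 0,"claw": 200},
    {"tx": 0.0023,"ty": 0.0008,"tz": 0.0008,"wx": -0.0281,"wy": 0.1351,"wz": 0,"claw": 200},
    {"tx": 0.0024,"ty": 0.0008,"tz": 0.0005,"wx": -0.0281,"wy": 0.1351,"wz": 0,"claw": 200},
    {"tx": 0.0024,"ty": 0.0008,"tz": 0.0002,"wx": -0.0281,"wy": 0.1351,"wz": 0,"claw": 200},
    {"tx": 0.0024,"ty": 0.0008,"tz": -0.0002,"wx": -0.0281,"wy": 0.1351,"wz": 0,"claw": 200}
  ]
}}

```text
time: 4.65
tool_pos: [0.5878, -0.0051, 0.0807]
ee_rot: [[0.901, 0.238, 0.363], [0.197, -0.969, 0.148], [0.387, -0.062, -0.92]]
force: [4.9, -58.9, -7.7]
grip_width: 0.0453
finger_force: 29.8
```

>>> {"fn": "send_rows", "kwargs": {
  "increments": [
    {"tx": 0,"ty": 0,"tz": 0,"wx": 0,"wy": 0,"wz": 0,"claw": 120},
    {"tx": 0,"ty": 0,"tz": 0,"wx": 0,"wy": 0,"wz": 0,"claw": 92},
    {"tx": 0,"ty": 0,"tz": 0,"wx": 0,"wy": 0,"wz": 0,"claw": 92}
  ]
}}

```text
time: 5.03
tool_pos: [0.587, 0.001, 0.0813]
ee_rot: [[0.901, 0.244, 0.359], [0.198, -0.967, 0.16], [0.387, -0.073, -0.919]]
force: [2.5, -35.0, 2.4]
grip_width: 0.0588
finger_force: 17.7
```

```bash
python3 - <<'E'
from h import *
from rig import *
import cv2
s=arm.read_state();print(s["tool_pos"],s["ee_rot"].round(3),s["joints"].round(1),s["force"],s["grip_width"])
a=grab_frame("top")[170:350,190:450];b=grab_frame("side")[160:350,220:400]
a=cv2.resize(a,(400,277),interpolation=3);b=cv2.resize(b,(380,400),interpolation=3)
o=np.zeros((400,780,3),np.uint8);o[:277,:400]=a;o[:,400:]=b;cv2.imwrite("pics/c2.png",o)
E
```

```text
[0.58695128 0.00104867 0.08134431] [[ 0.901  0.244  0.359]
 [ 0.198 -0.967  0.16 ]
 [ 0.387 -0.073 -0.919]] [ -7.8  18.7 115.9  26.3  27.9  47.4] [  2.45579559 -34.95586364   2.40696164] 0.0587634848322906
```

View pics/c2.png

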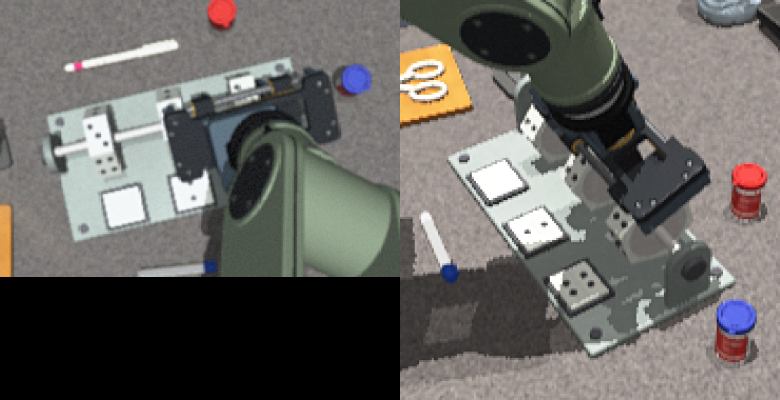

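>>> {"fn": "send_rows", "kwargs": {
  "increments": [
    {"tx": 0.0012,"ty": -0.0058,"tz": 0,"wx": 0,"wy": 0,"wz": 0,"claw": 92},
    {"tx": 0.0012,"ty": -0.0058,"tz": 0,"wx": 0,"wy": 0,"wz": 0,"claw": 92},
    {"tx": 0.0012,"ty": -0.0058,"tz": 0,"wx": 0,"wy": 0,"wz": 0,"claw": 92},
    {"tx": 0,"ty": 0,"tz": 0,"wx": 0,"wy": 0,"wz": 0,"claw": 92}
  ]
}}

```text
time: 5.62
tool_pos: [0.582, -0.0053, 0.0766]
ee_rot: [[0.908, 0.249, 0.336], [0.198, -0.964, 0.179], [0.369, -0.096, -0.924]]
force: [0.3, -0.3, 0.1]
grip_width: 0.0585
finger_force: 0.0
```

```bash
cat >> h.py <<'E'
from scipy.spatial.transform import Rotation as Ro
def target(m,y,phi,r):
    c,s=np.cos(m[2]),np.sin(m[2]);n=np.array([-s,c,0])
    R=Ro.from_rotvec(n*phi).as_matrix()@np.array([[c,s,0],[s,-c,0],[0,0,-1]])
    return world(m,[r*np.sin(phi),y,.06+r*np.cos(phi)]),R
def plan(p,R,wps,m,y):
    # wps: list of (phi,r,nrows)
    for phi,r,n in wps:
        P2,R2=target(m,y,phi,r);rv=Ro.from_matrix(R2@R.T).as_rotvec()
        print((phi,r),n,"d/row",((P2-p)/n).round(4),"w/row",(rv/n).round(4));p,R=P2,R2
E
python3 - <<'E'
from h import *
from rig import arm
s=arm.read_state();m=np.load("m.npy");print(s["tool_pos"],s["force"],s["finger_force"],s["ee_rot"].round(3))
plan(s["tool_pos"],s["ee_rot"],[(-.39,.12,5),(0,.14,5)],m,-.09)
E
```

```text
[ 0.58195679 -0.00529075  0.07656175] [ 0.2959286  -0.28522324  0.12393934] 0.0 [[ 0.908  0.249  0.336]
 [ 0.198 -0.964  0.179]
 [ 0.369 -0.096 -0.924]]
(-0.39, 0.12) 5 d/row [-0.0096 -0.0046  0.0189] w/row [-0.0183 -0.0064 -0.0097]
(0, 0.14) 5 d/row [0.0089 0.0019 0.0058] w/row [-0.0159  0.0764  0.    ]
```

>>> {"fn": "send_rows", "kwargs": {
  "increments": [
    {"tx": -0.0096,"ty": -0.0046,"tz": 0.0189,"wx": -0.0183,"wy": -0.0064,"wz": -0.0097,"claw": 92},
    {"tx": -0.0096,"ty": -0.0046,"tz": 0.0189,"wx": -0.0183,"wy": -0.0064,"wz": -0.0097,"claw": 92},
    {"tx": -0.0096,"ty": -0.0046,"tz": 0.0189,"wx": -0.0183,"wy": -0.0064,"wz": -0.0097,"claw": 92},
    {"tx": -0.0096,"ty": -0.0046,"tz": 0.0189,"wx": -0.0183,"wy": -0.0064,"wz": -0.0097,"claw": 92},
    {"tx": -0.0096,"ty": -0.0046,"tz": 0.0189,"wx": -0.0183,"wy": -0.0064,"wz": -0.0097,"claw": 92}
  ]
}}

```text
time: 6.25
tool_pos: [0.5335, -0.0278, 0.1714]
ee_rot: [[0.905, 0.204, 0.372], [0.189, -0.979, 0.077], [0.38, 0.001, -0.925]]
force: [-0.3, -0.3, 0.9]
grip_width: 0.058
finger_force: 0.0
```

>>> {"fn": "send_rows", "kwargs": {
  "increments": [
    {"tx": 0,"ty": 0,"tz": 0,"wx": 0,"wy": 0,"wz": 0,"claw": 92},
    {"tx": 0,"ty": 0,"tz": 0,"wx": 0,"wy": 0,"wz": 0,"claw": 92}
  ]
}}

```text
time: 6.5
tool_pos: [0.5342, -0.0279, 0.1704]
ee_rot: [[0.905, 0.204, 0.372], [0.189, -0.979, 0.078], [0.38, -0.0, -0.925]]
force: [0.4, -0.1, -0.6]
grip_width: 0.0583
finger_force: 0.0
```

```bash
cat > look.py <<'E'
import sys
from h import *
from rig import *
import cv2
m=np.load("m.npy")
s=arm.read_state();print(s["tool_pos"],s["ee_rot"].round(3),s["joints"].round(1))
c=calibration("wrist");im=grab_frame("wrist")
def dr(y,th):
    for k in range(-2,3):
        # flat centre lines
        P=lambda a,e,r:proj(c,world(m,[r*np.sin(a),y+e,.06+r*np.cos(a)]))
        a=th+(k+.5)*np.pi/3
        cv2.line(im,tuple(np.int32(P(a,-.014,.045))),tuple(np.int32(P(a,.014,.045))),(0,0,255),1)
        cv2.circle(im,tuple(np.int32(P(th+k*np.pi/3,0,.039))),2,(0,200,0),-1)
for a in sys.argv[2:]:
    y,th=map(float,a.split(","));dr(y,th)
cv2.imwrite(sys.argv[1],im)
E
python3 look.py pics/w2.png -.09,-.2 0,.1
python3 - <<'E'
from h import *
from rig import arm
s=arm.read_state();m=np.load("m.npy")
plan(s["tool_pos"],s["ee_rot"],[(-.35,.12,3),(-.35,.016,5)],m,-.09)
E
```

```text
[ 0.53422644 -0.02786403  0.17041175] [[ 0.905  0.204  0.372]
 [ 0.189 -0.979  0.078]
 [ 0.38  -0.    -0.925]] [ -9.1   7.3 115.4  13.   37.   60.1]
(-0.35, 0.12) 3 d/row [0.0014 0.0003 0.0009] w/row [-0.0028  0.0127 -0.0002]
(-0.35, 0.016) 5 d/row [ 0.007   0.0015 -0.0195] w/row [0. 0. 0.]
```

View pics/w2.png

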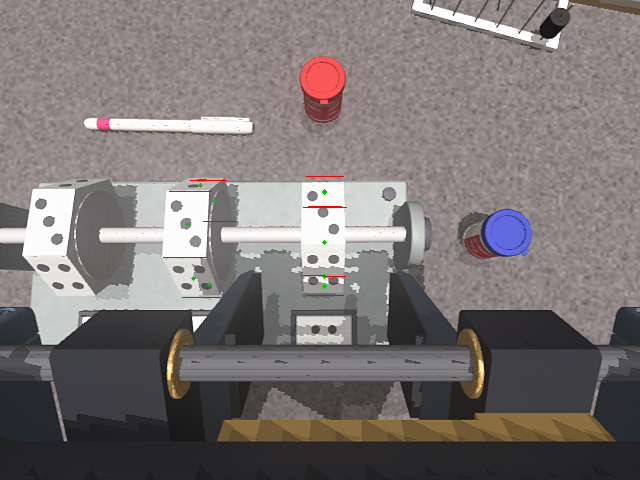

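```bash
python3 - <<'E'
from h import *
from rig import *
m=np.load("m.npy");c=calibration("wrist")
for y,q,d in((-.09,(322.5,213),0),(-.09,(324,270),-np.pi/3),(0,(187,224),0)):
    for u in(0,.6):
        k=least_squares(lambda v:proj(c,rim(m,y,v[0]+d))-q,[u]);print(k.x,k.fun.round(1))
s=arm.read_state();
plan(s["tool_pos"],s["ee_rot"],[(-.38,.016,5)]+[(-.38+.08*i,.016,1) for i in range(1,12)],m,-.09)
E
```

```text
[0.30278854] [2.1 0. ]
[0.30278855] [2.1 0. ]
[0.32543838] [0.5 0. ]
[0.32543838] [0.5 0. ]
[0.09814199] [0.5 0. ]
[0.09814199] [0.5 0. ]
(-0.38, 0.016) 5 d/row [ 0.0077  0.0016 -0.019 ] w/row [-0.0004  0.0018 -0.0001]
(-0.3, 0.016) 1 d/row [0.0012 0.0002 0.0004] w/row [-0.0163  0.0783 -0.    ]
(-0.22, 0.016) 1 d/row [0.0012 0.0003 0.0003] w/row [-0.0163  0.0783  0.    ]
(-0.14, 0.016) 1 d/row [0.0012 0.0003 0.0002] w/row [-0.0163  0.0783 -0.    ]
(-0.06, 0.016) 1 d/row [0.0012 0.0003 0.0001] w/row [-0.0163  0.0783 -0.    ]
(0.020000000000000018, 0.016) 1 d/row [0.0013 0.0003 0.    ] w/row [-0.0163  0.0783  0.    ]
(0.09999999999999998, 0.016) 1 d/row [ 0.0013  0.0003 -0.0001] w/row [-0.0163  0.0783 -0.    ]
(0.18000000000000005, 0.016) 1 d/row [ 0.0012  0.0003 -0.0002] w/row [-0.0163  0.0783  0.    ]
(0.26, 0.016) 1 d/row [ 0.0012  0.0003 -0.0003] w/row [-0.0163  0.0783  0.    ]
(0.33999999999999997, 0.016) 1 d/row [ 0.0012  0.0002 -0.0004] w/row [-0.0163  0.0783 -0.    ]
(0.42000000000000004, 0.016) 1 d/row [ 0.0012  0.0002 -0.0005] w/row [-0.0163  0.0783 -0.    ]
(0.5, 0.016) 1 d/row [ 0.0011  0.0002 -0.0006] w/row [-0.0163  0.0783  0.    ]
```

>>> {"fn": "send_rows", "kwargs": {
  "increments": [
    {"tx": 0.0077,"ty": 0.0016,"tz": -0.019,"wx": 0,"wy": 0.001,"wz": 0,"claw": 92},
    {"tx": 0.0077,"ty": 0.0016,"tz": -0.019,"wx": 0,"wy": 0.001,"wz": 0,"claw": 92},
    {"tx": 0.0077,"ty": 0.0016,"tz": -0.019,"wx": 0,"wy": 0.001,"wz": 0,"claw": 92},
    {"tx": 0.0077,"ty": 0.0016,"tz": -0.019,"wx": 0,"wy": 0,"wz": 0,"claw": 92},
    {"tx": 0.0077,"ty": 0.0016,"tz": -0.019,"wx": 0,"wy": 0,"wz": 0,"claw": 92}
  ]
}}

```text
time: 7.18
tool_pos: [0.573, -0.0201, 0.0742]
ee_rot: [[0.907, 0.204, 0.368], [0.188, -0.979, 0.078], [0.376, -0.001, -0.926]]
force: [1.1, -0.1, -0.1]
grip_width: 0.0581
finger_force: 0.0
```

>>> {"fn": "send_rows", "kwargs": {
  "increments": [
    {"tx": 0,"ty": 0,"tz": 0,"wx": 0,"wy": 0,"wz": 0,"claw": 140},
    {"tx": 0,"ty": 0,"tz": 0,"wx": 0,"wy": 0,"wz": 0,"claw": 160},
    {"tx": 0,"ty": 0,"tz": 0,"wx": 0,"wy": 0,"wz": 0,"claw": 200},
    {"tx": 0,"ty": 0,"tz": 0,"wx": 0,"wy": 0,"wz": 0,"claw": 200}
  ]
}}

```text
time: 7.68
tool_pos: [0.5723, -0.0184, 0.0767]
ee_rot: [[0.907, 0.205, 0.369], [0.189, -0.979, 0.08], [0.378, -0.003, -0.926]]
force: [-0.3, 10.4, -0.6]
grip_width: 0.0278
finger_force: 30.0
```

>>> {"fn": "send_rows", "kwargs": {
  "increments": [
    {"tx": 0.0012,"ty": 0.0003,"tz": 0.0004,"wx": -0.0166,"wy": 0.0796,"wz": 0,"claw": 200},
    {"tx": 0.0012,"ty": 0.0003,"tz": 0.0003,"wx": -0.0166,"wy": 0.0796,"wz": 0,"claw": 200}
  ]
}}

```text
time: 7.92
tool_pos: [0.5743, -0.018, 0.0776]
ee_rot: [[0.955, 0.204, 0.215], [0.198, -0.979, 0.047], [0.22, -0.002, -0.975]]
force: [2.6, 14.2, -6.6]
grip_width: 0.0277
finger_force: 30.0
```

>>> {"fn": "send_rows", "kwargs": {
  "increments": [
    {"tx": 0.0012,"ty": 0.0006,"tz": 0.0002,"wx": -0.0166,"wy": 0.0796,"wz": 0,"claw": 200},
    {"tx": 0.0012,"ty": 0.0006,"tz": 0.0001,"wx": -0.0166,"wy": 0.0796,"wz": 0,"claw": 200},
    {"tx": 0.0013,"ty": 0.0006,"tz": 0,"wx": -0.0166,"wy": 0.0796,"wz": 0,"claw": 200},
    {"tx": 0.0013,"ty": 0.0006,"tz": -0.0001,"wx": -0.0166,"wy": 0.0796,"wz": 0,"claw": 200}
  ]
}}

```text
time: 8.43
tool_pos: [0.5801, -0.0166, 0.0786]
ee_rot: [[0.974, 0.204, -0.1], [0.203, -0.979, -0.02], [-0.102, -0.001, -0.995]]
force: [-0.7, 2.3, 0.2]
grip_width: 0.0274
finger_force: 30.0
```

>>> {"fn": "send_rows", "kwargs": {
  "increments": [
    {"tx": 0.0012,"ty": 0.0003,"tz": -0.0002,"wx": -0.0166,"wy": 0.0796,"wz": 0,"claw": 200},
    {"tx": 0.0012,"ty": 0.0003,"tz": -0.0003,"wx": -0.0166,"wy": 0.0796,"wz": 0,"claw": 200},
    {"tx": 0.0012,"ty": 0.0003,"tz": -0.0004,"wx": -0.0166,"wy": 0.0796,"wz": 0,"claw": 200},
    {"tx": 0,"ty": 0,"tz": 0,"wx": 0,"wy": 0,"wz": 0,"claw": 200}
  ]
}}

```text
time: 8.93
tool_pos: [0.585, -0.0156, 0.0777]
ee_rot: [[0.922, 0.205, -0.33], [0.193, -0.979, -0.068], [-0.337, -0.0, -0.942]]
force: [-0.3, 1.8, 5.4]
grip_width: 0.0281
finger_force: 30.0
```

>>> {"fn": "send_rows", "kwargs": {
  "increments": [
    {"tx": 0,"ty": 0,"tz": 0,"wx": 0,"wy": 0,"wz": 0,"claw": 120},
    {"tx": 0,"ty": 0,"tz": 0,"wx": 0,"wy": 0,"wz": 0,"claw": 92},
    {"tx": 0.0066,"ty": 0.0014,"tz": 0.0188,"wx": 0,"wy": 0,"wz": 0,"claw": 92},
    {"tx": 0.0132,"ty": 0.0027,"tz": 0.0377,"wx": 0,"wy": 0,"wz": 0,"claw": 92},
    {"tx": 0.0132,"ty": 0.0027,"tz": 0.0377,"wx": 0,"wy": 0,"wz": 0,"claw": 92}
  ]
}}

```text
time: 9.55
tool_pos: [0.617, -0.0098, 0.1713]
ee_rot: [[0.922, 0.203, -0.331], [0.191, -0.979, -0.069], [-0.338, 0.0, -0.941]]
force: [0.4, 0.1, -0.1]
grip_width: 0.0581
finger_force: 0.0
```

```bash
python3 - <<'E'
from h import *
from rig import arm
s=arm.read_state();m=np.load("m.npy")
plan(s["tool_pos"],s["ee_rot"],[(.34,.14,4)],m,0)
E
```

```text
(0.34, 0.14) 4 d/row [-0.0027  0.0222  0.0052] w/row [ 0.0003 -0.0011  0.0001]
```

>>> {"fn": "send_rows", "kwargs": {
  "increments": [
    {"tx": -0.0027,"ty": 0.0222,"tz": 0.0052,"wx": 0,"wy": 0,"wz": 0,"claw": 92},
    {"tx": -0.0027,"ty": 0.0222,"tz": 0.0052,"wx": 0,"wy": 0,"wz": 0,"claw": 92},
    {"tx": -0.0027,"ty": 0.0222,"tz": 0.0052,"wx": 0,"wy": 0,"wz": 0,"claw": 92},
    {"tx": -0.0027,"ty": 0.0222,"tz": 0.0052,"wx": 0,"wy": 0,"wz": 0,"claw": 92},
    {"tx": 0,"ty": 0,"tz": 0,"wx": 0,"wy": 0,"wz": 0,"claw": 92}
  ]
}}

```text
time: 10.18
tool_pos: [0.6059, 0.0813, 0.1913]
ee_rot: [[0.921, 0.207, -0.33], [0.195, -0.978, -0.07], [-0.337, -0.0, -0.941]]
force: [-0.3, -0.5, 0.2]
grip_width: 0.0585
finger_force: 0.0
```

```bash
python3 look.py pics/w3.png -.09,1.047 0,.1; python3 - <<'E'
from h import *
from rig import arm
s=arm.read_state();m=np.load("m.npy")
plan(s["tool_pos"],s["ee_rot"],[(.78,.14,6),(.78,.016,5)],m,0)
E
```

```text
[0.60593048 0.08130304 0.1912573 ] [[ 0.921  0.207 -0.33 ]
 [ 0.195 -0.978 -0.07 ]
 [-0.337 -0.    -0.941]] [ 7.4 33.4 70.8 -1.5 95.4 85.6]
(0.78, 0.14) 6 d/row [ 0.0084  0.0016 -0.0053] w/row [-0.0147  0.0711 -0.0004]
(0.78, 0.016) 5 d/row [-0.0171 -0.0036 -0.0176] w/row [0. 0. 0.]
```

View pics/w3.png

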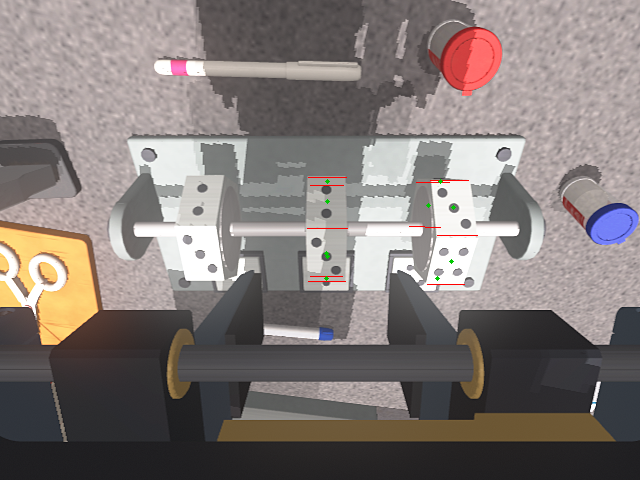

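The overlay matches: the right wheel's four-dot flat centre is at (451, 262), where the model puts it for level. The middle wheel's centre dot at (326, 256) fits about 0.10 rad. Now for the middle wheel.

>>> {"fn": "send_rows", "kwargs": {
  "increments": [
    {"tx": 0.01,"ty": 0.0019,"tz": -0.0063,"wx": -0.0177,"wy": 0.0853,"wz": 0,"claw": 92},
    {"tx": 0.01,"ty": 0.0019,"tz": -0.0063,"wx": -0.0177,"wy": 0.0853,"wz": 0,"claw": 92},
    {"tx": 0.01,"ty": 0.0019,"tz": -0.0063,"wx": -0.0177,"wy": 0.0853,"wz": 0,"claw": 92},
    {"tx": 0.01,"ty": 0.0019,"tz": -0.0063,"wx": -0.0177,"wy": 0.0853,"wz": 0,"claw": 92},
    {"tx": 0.01,"ty": 0.0019,"tz": -0.0063,"wx": -0.0177,"wy": 0.0853,"wz": 0,"claw": 92}
  ]
}}

```text
time: 10.85
tool_pos: [0.6567, 0.0877, 0.1591]
ee_rot: [[0.695, 0.203, -0.69], [0.143, -0.979, -0.143], [-0.705, 0.001, -0.709]]
force: [1.2, 0.3, -0.0]
grip_width: 0.0583
finger_force: 0.0
```

>>> {"fn": "send_rows", "kwargs": {
  "increments": [
    {"tx": 0,"ty": 0,"tz": 0,"wx": 0,"wy": 0,"wz": 0,"claw": 92},
    {"tx": 0,"ty": 0,"tz": 0,"wx": 0,"wy": 0,"wz": 0,"claw": 92}
  ]
}}

```text
time: 11.1
tool_pos: [0.6561, 0.0881, 0.1601]
ee_rot: [[0.697, 0.203, -0.688], [0.144, -0.979, -0.143], [-0.702, 0.0, -0.712]]
force: [-0.3, -0.3, 0.2]
grip_width: 0.0585
finger_force: 0.0
```

```bash
python3 - <<'E'
from h import *
from rig import arm
s=arm.read_state();m=np.load("m.npy");print(s["tool_pos"],s["ee_rot"].round(3),s["joints"].round(1))
plan(s["tool_pos"],s["ee_rot"],[(.78,.016,5)]+[(.78-.0818*i,.016,1) for i in range(1,15)],m,0.002)
E
```

```text
[0.65607517 0.08809624 0.16006292] [[ 0.697  0.203 -0.688]
 [ 0.144 -0.979 -0.143]
 [-0.702  0.    -0.712]] [  8.   55.3  41.9  -3.3 127.2  85.3]
(0.78, 0.016) 5 d/row [-0.017  -0.0029 -0.0177] w/row [-0.      0.0002  0.0001]
(0.6982, 0.016) 1 d/row [-0.0009 -0.0002  0.0009] w/row [ 0.0167 -0.0801 -0.    ]
(0.6164000000000001, 0.016) 1 d/row [-0.001  -0.0002  0.0008] w/row [ 0.0167 -0.0801 -0.    ]
(0.5346, 0.016) 1 d/row [-0.0011 -0.0002  0.0007] w/row [ 0.0167 -0.0801  0.    ]
(0.45280000000000004, 0.016) 1 d/row [-0.0011 -0.0002  0.0006] w/row [ 0.0167 -0.0801 -0.    ]
(0.37100000000000005, 0.016) 1 d/row [-0.0012 -0.0002  0.0005] w/row [ 0.0167 -0.0801 -0.    ]
(0.2892, 0.016) 1 d/row [-0.0012 -0.0003  0.0004] w/row [ 0.0167 -0.0801  0.    ]
(0.20740000000000003, 0.016) 1 d/row [-0.0012 -0.0003  0.0003] w/row [ 0.0167 -0.0801 -0.    ]
(0.12560000000000004, 0.016) 1 d/row [-0.0013 -0.0003  0.0002] w/row [ 0.0167 -0.0801 -0.    ]
(0.04380000000000006, 0.016) 1 d/row [-0.0013 -0.0003  0.0001] w/row [ 0.0167 -0.0801 -0.    ]
(-0.03799999999999992, 0.016) 1 d/row [-0.0013 -0.0003  0.    ] w/row [ 0.0167 -0.0801  0.    ]
(-0.1197999999999999, 0.016) 1 d/row [-0.0013 -0.0003 -0.0001] w/row [ 0.0167 -0.0801 -0.    ]
(-0.2016, 0.016) 1 d/row [-0.0013 -0.0003 -0.0002] w/row [ 0.0167 -0.0801  0.    ]
(-0.2833999999999999, 0.016) 1 d/row [-0.0012 -0.0003 -0.0003] w/row [ 0.0167 -0.0801  0.    ]
(-0.36519999999999997, 0.016) 1 d/row [-0.0012 -0.0003 -0.0004] w/row [ 0.0167 -0.0801 -0.    ]
```

>>> {"fn": "send_rows", "kwargs": {
  "increments": [
    {"tx": -0.017,"ty": -0.0029,"tz": -0.0177,"wx": 0,"wy": 0,"wz": 0,"claw": 92},
    {"tx": -0.017,"ty": -0.0029,"tz": -0.0177,"wx": 0,"wy": 0,"wz": 0,"claw": 92},
    {"tx": -0.017,"ty": -0.0029,"tz": -0.0177,"wx": 0,"wy": 0,"wz": 0,"claw": 92},
    {"tx": -0.017,"ty": -0.0029,"tz": -0.0177,"wx": 0,"wy": 0,"wz": 0,"claw": 92},
    {"tx": -0.017,"ty": -0.0029,"tz": -0.0177,"wx": 0,"wy": 0,"wz": 0,"claw": 92}
  ]
}}

```text
time: 11.72
tool_pos: [0.5705, 0.0738, 0.0733]
ee_rot: [[0.7, 0.204, -0.685], [0.145, -0.979, -0.143], [-0.7, 0.0, -0.715]]
force: [-0.7, -0.3, 0.5]
grip_width: 0.0581
finger_force: 0.0
```

>>> {"fn": "send_rows", "kwargs": {
  "increments": [
    {"tx": 0,"ty": 0,"tz": 0,"wx": 0,"wy": 0,"wz": 0,"claw": 140},
    {"tx": 0,"ty": 0,"tz": 0,"wx": 0,"wy": 0,"wz": 0,"claw": 160},
    {"tx": 0,"ty": 0,"tz": 0,"wx": 0,"wy": 0,"wz": 0,"claw": 200},
    {"tx": 0,"ty": 0,"tz": 0,"wx": 0,"wy": 0,"wz": 0,"claw": 200}
  ]
}}

```text
time: 12.22
tool_pos: [0.5723, 0.0738, 0.0721]
ee_rot: [[0.698, 0.205, -0.686], [0.145, -0.979, -0.144], [-0.701, 0.001, -0.713]]
force: [2.4, -1.5, 4.5]
grip_width: 0.0277
finger_force: 30.0
```

>>> {"fn": "send_rows", "kwargs": {
  "increments": [
    {"tx": -0.0009,"ty": -0.0002,"tz": 0.0009,"wx": 0.0167,"wy": -0.0801,"wz": 0,"claw": 200},
    {"tx": -0.001,"ty": -0.0002,"tz": 0.0008,"wx": 0.0167,"wy": -0.0801,"wz": 0,"claw": 200}
  ]
}}

```text
time: 12.48
tool_pos: [0.5706, 0.0734, 0.073]
ee_rot: [[0.802, 0.205, -0.562], [0.167, -0.979, -0.118], [-0.574, 0.001, -0.819]]
force: [1.1, -2.1, -1.2]
grip_width: 0.0276
finger_force: 30.0
```

Tracking well; continue.

>>> {"fn": "send_rows", "kwargs": {
  "increments": [
    {"tx": -0.0011,"ty": -0.0002,"tz": 0.0007,"wx": 0.0167,"wy": -0.0801,"wz": 0,"claw": 200},
    {"tx": -0.0011,"ty": -0.0002,"tz": 0.0006,"wx": 0.0167,"wy": -0.0801,"wz": 0,"claw": 200},
    {"tx": -0.0012,"ty": -0.0002,"tz": 0.0005,"wx": 0.0167,"wy": -0.0801,"wz": 0,"claw": 200},
    {"tx": -0.0012,"ty": -0.0003,"tz": 0.0004,"wx": 0.0167,"wy": -0.0801,"wz": 0,"claw": 200}
  ]
}}

```text
time: 12.98
tool_pos: [0.566, 0.0725, 0.0753]
ee_rot: [[0.94, 0.205, -0.273], [0.197, -0.979, -0.058], [-0.28, 0.001, -0.96]]
force: [2.1, -1.8, -3.5]
grip_width: 0.0278
finger_force: 30.0
```

>>> {"fn": "send_rows", "kwargs": {
  "increments": [
    {"tx": -0.0012,"ty": -0.0003,"tz": 0.0003,"wx": 0.0167,"wy": -0.0801,"wz": 0,"claw": 200},
    {"tx": -0.0013,"ty": -0.0003,"tz": 0.0002,"wx": 0.0167,"wy": -0.0801,"wz": 0,"claw": 200},
    {"tx": -0.0013,"ty": -0.0003,"tz": 0.0001,"wx": 0.0167,"wy": -0.0801,"wz": 0,"claw": 200},
    {"tx": -0.0013,"ty": -0.0003,"tz": 0,"wx": 0.0167,"wy": -0.0801,"wz": 0,"claw": 200}
  ]
}}

```text
time: 13.48
tool_pos: [0.561, 0.0714, 0.076]
ee_rot: [[0.978, 0.205, 0.043], [0.205, -0.979, 0.008], [0.044, 0.001, -0.999]]
force: [3.8, -1.5, -7.5]
grip_width: 0.0279
finger_force: 30.0
```

>>> {"fn": "send_rows", "kwargs": {
  "increments": [
    {"tx": -0.0013,"ty": -0.0003,"tz": -0.0001,"wx": 0.0167,"wy": -0.0801,"wz": 0,"claw": 200},
    {"tx": -0.0013,"ty": -0.0003,"tz": -0.0002,"wx": 0.0167,"wy": -0.0801,"wz": 0,"claw": 200},
    {"tx": -0.0012,"ty": -0.0003,"tz": -0.0003,"wx": 0.0167,"wy": -0.0801,"wz": 0,"claw": 200},
    {"tx": 0,"ty": 0,"tz": 0,"wx": 0,"wy": 0,"wz": 0,"claw": 200}
  ]
}}

```text
time: 13.98
tool_pos: [0.5564, 0.0704, 0.0753]
ee_rot: [[0.939, 0.205, 0.277], [0.196, -0.979, 0.057], [0.283, 0.001, -0.959]]
force: [3.9, -2.4, -4.1]
grip_width: 0.0279
finger_force: 30.0
```

>>> {"fn": "send_rows", "kwargs": {
  "increments": [
    {"tx": -0.0012,"ty": -0.0003,"tz": -0.0004,"wx": 0.0167,"wy": -0.0801,"wz": 0,"claw": 200},
    {"tx": 0,"ty": 0,"tz": 0,"wx": 0,"wy": 0,"wz": 0,"claw": 200},
    {"tx": 0,"ty": 0,"tz": 0,"wx": 0,"wy": 0,"wz": 0,"claw": 120},
    {"tx": 0,"ty": 0,"tz": 0,"wx": 0,"wy": 0,"wz": 0,"claw": 92}
  ]
}}

```text
time: 14.48
tool_pos: [0.5547, 0.0707, 0.0748]
ee_rot: [[0.914, 0.204, 0.35], [0.19, -0.979, 0.074], [0.358, -0.001, -0.934]]
force: [-0.3, -1.2, -0.5]
grip_width: 0.0451
finger_force: 0.0
```

>>> {"fn": "send_rows", "kwargs": {
  "increments": [
    {"tx": -0.007,"ty": -0.0015,"tz": 0.0187,"wx": 0,"wy": 0,"wz": 0,"claw": 92},
    {"tx": -0.014,"ty": -0.003,"tz": 0.0373,"wx": 0,"wy": 0,"wz": 0,"claw": 92},
    {"tx": -0.014,"ty": -0.003,"tz": 0.0373,"wx": 0,"wy": 0,"wz": 0,"claw": 92},
    {"tx": -0.014,"ty": -0.003,"tz": 0.0373,"wx": 0,"wy": 0,"wz": 0,"claw": 92},
    {"tx": 0,"ty": 0,"tz": 0,"wx": 0,"wy": 0,"wz": 0,"claw": 92}
  ]
}}

```text
time: 15.1
tool_pos: [0.5069, 0.0602, 0.2089]
ee_rot: [[0.912, 0.204, 0.357], [0.19, -0.979, 0.074], [0.364, 0.0, -0.931]]
force: [0.6, 0.6, 0.1]
grip_width: 0.058
finger_force: 0.0
```

```bash
python3 look.py pics/w4.png -.09,1.047 0,-1.047 .09,.1
```

```text
[0.50685809 0.06017364 0.20887906] [[ 0.912  0.204  0.357]
 [ 0.19  -0.979  0.074]
 [ 0.364  0.    -0.931]] [  3.5   2.7 114.1   4.4  42.2  79. ]
```

View pics/w4.png

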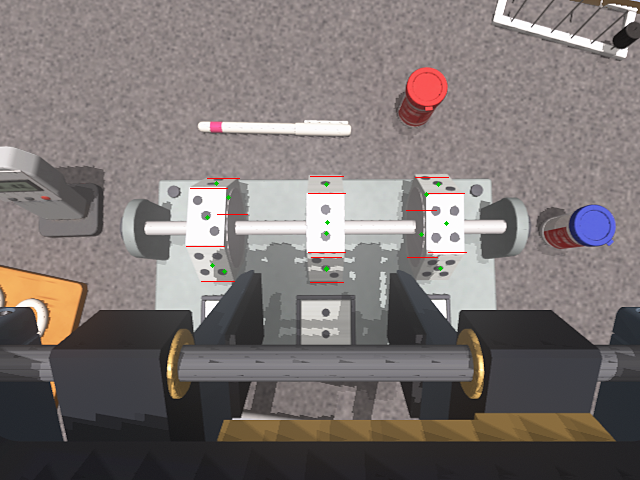

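The middle wheel's two-dot flat is centred at (326, 223) and the right wheel's four-dot flat at (446, 224). Both sit on the level model marks. The left wheel is unchanged at about 0.1 rad, and nothing around the marker has moved. The gripper is clear, so I'm handing in.

```bash
python3 -c "
from rig import arm
print(arm.job_done())"
```

```text
the job is handed in; nothing more can be done
None
```

The job is handed in: the middle wheel shows two dots and the right wheel four, both level by the last wrist-camera check. The left wheel behind the blank plate and the things round the marker look undisturbed. On the first try at the right wheel the arm drifted sideways and pressed at up to about 59 N, under the 120 N wrist limit. I couldn't tell whether any of that counted against the 40 N limit for the arm and gripper body, and the hand-in gave no verdict.

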